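Show the tags in the lever bin, then ease the lid shut

ROBOT

A 6-joint arm with a two-finger parallel gripper is mounted at the origin on the work surface. World frame = base frame: x ahead of the robot, y to its left, z up, the work surface at z = 0. Lengths are in m, angles in rad, forces in N, time in s.
With the tool pointing down it reaches from about 0.3 to 0.875 m from the base axis. Payload 6.4 kg.
Tool frame: the origin (TCP) lies midway between the tips of the shut fingers; the grasp point (between the pads) lies 19 mm behind it; z points along the fingers, y is the direction in which the jaws open and shut (so a half turn about z gives the same grasp; the last joint's range is limited). The gripper opens to 85 mm and grips with 20 to 120 N. Pads are 22 mm wide; open, the fingers measure 114 mm over their backs; the gripper's body (76 mm by 85 mm) begins 54 mm behind the grasp point. The pads swing forward as they close: fully open they stand 13 mm farther back than shut.
Start: joints at [-1.379, 0.181, 1.607, -0, 1.354, -0.206], TCP at [0.223, -0.53, 0.231] pointing down, gripper open.
Joint ranges: [-2.99, 2.99], [-0.89, 2.07], [0.3, 2.58], [-1.14, 4.28], [0, 2.63], [-3.12, 3.12]. Speed limits (rad/s): [2.57, 2.57, 3.01, 3.14, 3.14, 3.14].

INTERFACE

Orientations are given as a unit quaternion [w, x, y, z].
In Python, from bench import ctrl gives the robot as it stands. The module is installed in compiled form; this text tells all that it offers.
- The arm moves only by the tool arm_command, never from a script. Its argument "plan" is one flat list of numbers, 4 for each row, row after row: the shift along the tool's x, y, z in mm, then the turn about the tool's z in rad. A call has 1 to 20 rows; each row shifts and turns the commanded pose from where the row before left it, along the tool's axes as they then stand; what a row does not reach is not made up. A row lasts 1/10 s, in which the tool goes at most 50 mm and 8.59 degrees, less where a joint would pass 70% of its speed; a pose out of reach is approached as far as the arm can. A call is refused whole if a number of a shift passes 50 or a number of a turn 0.15, either way. A call with a gripper value outside its range is refused whole. "grip" is the opening, from 0 (shut) to 1 (fully open), set as the call begins (left out, the last holds). The fingers move at their own pace and stop on an object; the grip force is fixed at half the most. Time passes only in rows, so rows that do not move let the fingers close. It gives the time, the measured TCP pose, the force and the opening at its end, in the units of the state.
- ctrl.get_obs(): the state, without advancing time (a new reading comes with each control period).
- ctrl.camera(name): name is "scene" or "top"; returns a dict with "color" (384x512x3 uint8, red, green, blue), "camera_matrix" (3x3 intrinsics, pixels), "k1" (the pictures are not rectified: a ray, as slopes to the right and down, at radius r is drawn at 1 + k1 r^2 times it, then the intrinsics apply), "eye" and "attitude" of the camera in the world. Camera axes: x right, y up, looking along -z (the intrinsics and any distortion apply to the point x, -y, -z); pixel columns grow to the right and rows downward; lengths in m; the calibration is good to about 2 mm. A picture is of the moment at which its call begins. There is no depth.
- ctrl.hand_in(): hands the job in, once; it reports no verdict.
The state is a dict: "time_s": time; "q": joint angles; "dq": joint speeds; "joint_efforts": joint torques, N m; "eef_pos": TCP position; "eef_rot": TCP orientation; "wrist_force": force on the tool from outside, world axes, zero at the start; "torque": the same for the moment, N m; "opening": opening from 0.0 (shut) to 1.0 (fully open).
Only numpy, scipy, OpenCV 4.12 (cv2) and the standard library are available. Lean on these libraries where they do the work, as an engineer would, in place of code of your own. Each camera call takes 0.05 s, during which the arm holds its last target. There are 200 camera calls.

TASK

With the fingertips, press the blue bin's lever all the way down so that its lid opens fully, and keep it pressed for two seconds so that the overhead camera can count the tags inside. Then let the lever rise slowly, so that the lid eases shut over about two seconds without slamming, and move clear. Leave the grey bin alone, and do not push or pick up the screwdriver, mug or tape.

Things in the scene. Friction and masses are not known exactly. Their poses are not given: they have to be found in the camera images.
- blue_bin: The blue bin, fixed on a plywood board (210 x 210 mm) that raises it 5 to 30 mm above the table, differently each time: box 160 (x) x 170 (y) mm, rim 150 mm above its underside, flat hinged lid on top. Origin: centre of its underside, on the board; its -x axis points out of its front, where the press lever sticks out; its y axis runs across it.
- blue_lever: The blue bin's press lever: a steel arm from a slot in the front, with a black pad (46 mm fore-and-aft, 70 mm across, 14 mm thick) at its outer end. Origin: its pivot inside the bin, 10 mm in front of the bin's origin, 63 mm above it. Pad centre 170 mm from the pivot, 100 mm out from the bin's front. Pressing takes 4 to 11 N; let go, it springs up at once and the lid slams.
- blue_pad (a point): Centre of the top face of the blue bin's lever pad, where to press; moves with the lever. 77 mm above the bin's underside at rest (so 82 to 107 mm above the table); pressed down 44 mm it meets a firm stop with the lid fully open. The pad tilts 0.26 rad on the way.
- blue_lid (a joint): Angle of the blue bin's lid, rad: 0 shut, 1.1 fully open (hinged on the edge away from the lever). Linked to the lever: it turns 4.2 rad per rad of lever, that is 0.025 rad per mm of pad travel, in both directions.
- grey_bin: A grey bin of the same make, same sizes and axes, on a board of its own height, with its own lever and lid; not to be opened.
- grey_pad (a point): Centre of the top face of the grey bin's lever pad, as on the blue bin.
- grey_lid (a joint): Angle of the grey bin's lid, rad: 0 shut, 1.1 fully open.
- screwdriver: Red-handled screwdriver, about 190 mm long, 26 mm thick, lying loose on the table to one side. Origin: under the joint of handle and blade; its x axis runs towards the tip.
- mug: White mug, 80 mm across, 90 mm high, loose on the table to the other side. Origin: centre of its underside.
- tape: Orange roll of tape, 90 mm across, 22 mm high, lying loose on the grey bin's lid. Origin: centre of its underside.

How it is judged:
On the way, in this order (a step that is already met when the one before it is completed fails the run):
1. the blue lid is fully open (over 1.0 rad) and kept so for 1.5 s by fingers pressing on the blue lever (value of joint blue_lid above 1 rad and contact force between the fingers and blue_lever above 1 N), for 1.5 s.
2. the blue lid is shut again (value of joint blue_lid below 0.04 rad), for 0.2 s.
At the end, for the whole second after the job is handed in: Both lids shut (within 0.04 rad) and the screwdriver, mug and tape within 20 mm of where they began (value of joint each of blue_lid, grey_lid below 0.04 rad and distance of each of screwdriver, mug, tape from where it was at the start of the episode below 0.02 m); the robot touches nothing.
It fails at once if the blue lid slams: falls faster than 2 rad/s (velocity of joint blue_lid below -2 rad/s).
It fails at once if the grey bin's lid is opened (value of joint grey_lid above 0.1 rad).
It fails at once if a loose thing is shoved or lifted more than 30 mm (distance of any of screwdriver, mug, tape from where it was at the start of the episode above 0.03 m).
It fails at once if the fingers push on the grey bin or on a loose thing (contact force between the fingers and screwdriver above 2 N or contact force between the fingers and mug above 2 N or contact force between the fingers and tape above 2 N or contact force between the fingers and grey_bin above 2 N).
It also fails if it takes over 38 s, if anything falls off the work surface, if the arm or the gripper's body presses on something with over 40 N, if the wrist force passes 120 N, or if a joint passes its speed limit or range.

## Working session

There is one attempt and no reset: what is moved stays moved. The work goes in short steps, Python scripts to look and compute and a tool call to move; the robot and the scene stay as the last step left them, time stands still between calls to the robot, and variables do not carry over. Pictures are saved under pics/ and viewed, about 8 in all and at most 12, crops included, and the job is handed in when it is done.

Besides the shell and the picture viewer there is one more tool, called after "Call:" as a command line: name --argument value ..., lists and objects as JSON in quotes. arm_command: Moves the arm, as the interface text tells. Its arguments: {"type":"object","properties":{"plan":{"type":"array","items":{"type":"number"}},"grip":{"type":"number"}},"required":["plan"]}

```bash
mkdir -p pics; python3 - <<'E'
from bench import ctrl
import cv2, json
o=ctrl.get_obs(); print({k:(v if not hasattr(v,'tolist') else v.tolist()) for k,v in o.items()})
for n in("scene","top"):
    c=ctrl.camera(n); cv2.imwrite(f"pics/{n}0.png",c["color"][:,:,::-1]); print(n,[ (k,getattr(v,'tolist',lambda:v)()) for k,v in c.items() if k!="color"])
E
```

```text
{'time_s': 0.0, 'q': [-1.3793080625529335, 0.18154377241886513, 1.6080033478989437, 2.490319626366617e-05, 1.3538167023029977, -0.20629057492554712], 'dq': [-0.0005527958973511988, 0.0011300113901641547, -0.0011226444311994899, -0.000141274238857689, 0.0006861332911105797, -0.0003608787411363935], 'joint_efforts': [-8.376080586458556e-05, -44.48772668838501, -35.1339054107666, -0.0003597710110625485, 0.008988383633550256, 1.2076178563802387e-05], 'eef_pos': [0.22265934491072928, -0.5295384110151239, 0.23038487937073318], 'eef_rot': [-0.0008854701680020658, 0.9802867589477854, 0.19757804995524858, 1.8711210951252422e-05], 'wrist_force': [-0.6178347981414003, 1.0212399904339915, -0.46464265780157454], 'torque': [-0.0033458253795337896, 0.04976660394465632, -0.00930890893657543], 'opening': 1.0017964044942675}
scene [('camera_matrix', [[381.80284203550923, 0.0, 255.15854297522978], [0.0, 381.80284203550923, 191.06371597906676], [0.0, 0.0, 1.0]]), ('k1', -0.03888157581486927), ('eye', [1.3894678418469826, 0.3879117459612823, 0.8882330384638838]), ('attitude', [0.49330981554460646, 0.22133684784962349, 0.3603657794083349, 0.7601262597113472])]
top [('camera_matrix', [[427.0066457517964, 0.0, 250.34399824068075], [0.0, 427.0066457517964, 193.29919196615953], [0.0, 0.0, 1.0]]), ('k1', -0.07324587406807274), ('eye', [0.46057882468123784, 0.014712663456701748, 1.6029796348433212]), ('attitude', [0.715841329303148, 0.026097438497619904, -0.039977136934792795, -0.696628985535243])]
```

View pics/scene0.png

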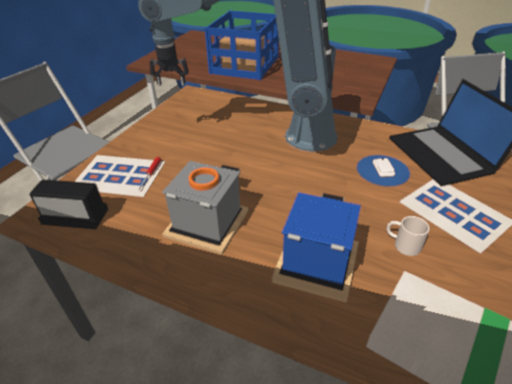

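View pics/top0.png

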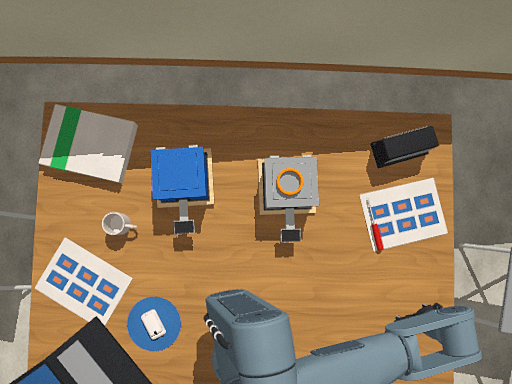

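The overhead view has the blue bin at about (180,175) with its pad at about (184,228), and the grey pad at (291,236). The tape lies on the grey lid, the mug is at (116,224) and the screwdriver at (375,230). I'll enlarge both views to measure.

```bash
python3 - <<'E'
import cv2, numpy as np
t=cv2.imread("pics/top0.png")[135:245,140:225]; s=cv2.imread("pics/scene0.png")[185:295,270:365]
f=lambda a:cv2.resize(a,None,fx=4.2,fy=5,interpolation=cv2.INTER_CUBIC)
a=cv2.resize(t,None,fx=4,fy=4,interpolation=cv2.INTER_CUBIC);b=cv2.resize(s,None,fx=4,fy=4,interpolation=cv2.INTER_CUBIC)
cv2.imwrite("pics/crop.png",np.hstack([a,b])); print(a.shape,b.shape)
E
```

```text
(440, 340, 3) (440, 380, 3)
```

View pics/crop.png

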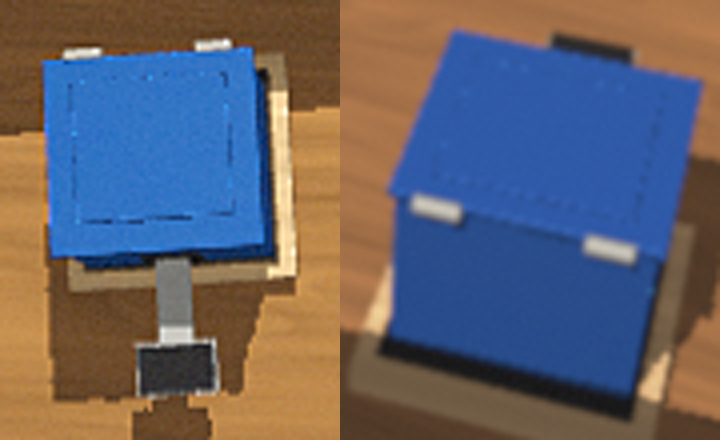

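Left half (overhead): lid corners (43,62), (252,47), (267,248), (54,257), with the dark pad spanning x 138–216 and y 342–396. Right half (scene): lid corners at (115,30), (363,80), (327,260), (50,192) within the crop, with the pad mostly hidden behind the lid.

```bash
cat > h.py <<'E'
import numpy as np, cv2
from scipy.spatial.transform import Rotation as R
C={'scene':(381.8028,255.1585,191.0637,-0.03888158,[1.38946784,0.38791175,0.88823304],[0.49330981554460646,0.22133684784962349,0.3603657794083349,0.7601262597113472]),
'top':(427.00665,250.344,193.2992,-0.07324587,[0.46057882,0.01471266,1.60297963],[0.715841329303148,0.026097438497619904,-0.039977136934792795,-0.696628985535243])}
def rays(n,p):
    f,cx,cy,k,e,q=C[n]; K=np.array([[f,0,cx],[0,f,cy],[0,0,1.]])
    u=cv2.undistortPoints(np.array(p,float).reshape(-1,1,2),K,np.array([k,0,0,0.]))[:,0]
    return np.array(e),R.from_quat(q,scalar_first=True).apply(np.c_[u[:,0],-u[:,1],-np.ones(len(u))])
def at_z(n,p,z):
    e,d=rays(n,p); return e+d*((z-e[2])/d[:,2])[:,None]
def tri(p1,p2):
    e1,a=rays('top',p1); e2,b=rays('scene',p2); out=[]
    for u,v in zip(a,b):
        s=np.linalg.lstsq(np.c_[u,-v],e2-e1,rcond=None)[0]; P,Q=e1+s[0]*u,e2+s[1]*v
        out.append(np.r_[(P+Q)/2,np.linalg.norm(P-Q)])
    return np.array(out)
E
python3 - <<'E'
from h import *
np.set_printoptions(precision=4,suppress=True)
t=np.array([(252,47),(43,62),(54,257),(267,248)])/4+[140,135]-.4
s=np.array([(50,192),(327,260),(363,80),(115,30)])/4+[270,185]-.4
L=tri(t,s);print(L,L.mean(0)); print([np.linalg.norm(L[i,:2]-L[i-1,:2]) for i in range(4)])
z=L[:,2].mean()
P=np.array([(138,345),(214,340),(217,392),(138,397)])/4+[140,135]-.4
for zz in (.082,.095,.107):
  p=at_z('top',P,zz);print(zz,p.mean(0),[np.linalg.norm(p[i,:2]-p[i-1,:2]) for i in range(4)])
# board corner checks & yaw
d=(L[0]+L[1]-L[2]-L[3])[:2];print('yaw',np.arctan2(d[1],d[0]))
# grey
print('greypad',at_z('top',[(291,236)],.095),'mug',at_z('top',[(115,222)],.09))
E
```

```text
[[0.749  0.1551 0.1791 0.0021]
 [0.7321 0.3313 0.176  0.0005]
 [0.5662 0.3141 0.1807 0.0029]
 [0.5787 0.1374 0.1767 0.0042]] [0.6565 0.2345 0.1781 0.0024]
[np.float64(0.17116406059769854), np.float64(0.17698421312757315), np.float64(0.16678997449114252), np.float64(0.17710662738748736)]
0.082 [0.4779 0.2197 0.082 ] [np.float64(0.04603710746326764), np.float64(0.06764546334139754), np.float64(0.04615206143833478), np.float64(0.07013466586511206)]
0.095 [0.4777 0.218  0.095 ] [np.float64(0.04564362264255221), np.float64(0.06706728924485277), np.float64(0.04575759409185337), np.float64(0.0695352162483894)]
0.107 [0.4776 0.2164 0.107 ] [np.float64(0.045280405884968636), np.float64(0.06653359007881153), np.float64(0.04539347038740904), np.float64(0.06898187814064544)]
yaw 0.10358895771597375
greypad [[ 0.4552 -0.1604  0.095 ]] mug [[0.4873 0.4634 0.09  ]]
```

Checks: the lid measures about 171 × 177 mm with its top at z ≈ 0.178, so the board is about 20 mm and the pad top about 0.097 at rest. The pad measures 46 × 69 mm, as given. Its centre is (0.478, 0.217), against (0.477, 0.216) predicted from the lid. I'll move above it now with the gripper shut.

Call:
arm_command --plan '[26,-29.5,0,0,26,-29.5,0,0,26,-29.5,0,0,26,-29.5,0,0,26,-29.5,0,0,26,-29.5,0,0,26,-29.5,0,0,26,-29.5,0,0,26,-29.5,0,0,26,-29.5,0,0,26,-29.5,0,0,26,-29.5,0,0,26,-29.5,0,0,26,-29.5,0,0,26,-29.5,0,0,26,-29.5,0,0,26,-29.5,0,0,26,-29.5,0,0,26,-29.5,0,0,26,-29.5,0,0]' --grip 0

```text
time_s: 2.1
eef_pos: [0.4736, 0.217, 0.2309]
eef_rot: [0.0, 0.98, 0.198, -0.0]
wrist_force: [0.2, -0.5, 0.3]
opening: 0.0
```

Call:
arm_command --plan '[0,0,20,0,0,0,20,0,0,0,20,0,0,0,20,0,0,0,10,0,0,0,5,0,0,0,0,0,0,0,0,0,0,0,0,0]'

```text
time_s: 3.0
eef_pos: [0.4743, 0.2154, 0.1373]
eef_rot: [-0.0, 0.98, 0.198, 0.001]
wrist_force: [0.1, -0.0, 0.0]
opening: 0.004
```

```bash
python3 - <<'E'
from bench import ctrl
import cv2,numpy as np
from h import R
o=ctrl.get_obs(); print(o['time_s'],o['eef_pos'],o['wrist_force'],o['opening'])
d=np.array([.477,.217,.115])-o['eef_pos']; print(R.from_quat(o['eef_rot'],scalar_first=True).inv().apply(d)*1000)
im=[]
for n,(a,b,c,e) in {"scene":(130,290,260,400),"top":(130,290,110,250)}.items():
    im.append(cv2.resize(ctrl.camera(n)["color"][a:b,c:e,::-1],None,fx=2.8,fy=2.8,interpolation=cv2.INTER_CUBIC))
cv2.imwrite("pics/p1.png",np.hstack(im))
E
```

```text
3.0 [0.47434763 0.21540039 0.13734919] [ 0.06607445 -0.01029697  0.04368568] 0.003980644874032017
[ 3.02361775 -0.45524517 22.35465515]
```

View pics/p1.png

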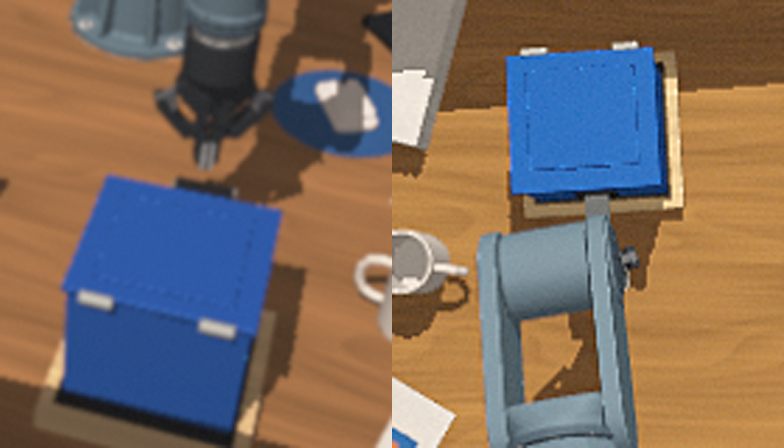

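The scene half shows the fingertips directly above the dark pad at about (207,190), clear of the lid. The overhead half shows the wrist over the lever, with the mug beside it untouched. I'll come down and press.

Call:
arm_command --plan '[3,0,8,0,0,0,8,0,0,0,8,0,0,0,6,0,0,0,4,0,0,0,4,0,0,0,4,0,0,0,4,0,0,0,4,0,0,0,4,0,0,0,4,0,0,0,4,0,0,0,4,0,0,0,0,0,0,0,0,0]'

```text
time_s: 4.6
eef_pos: [0.4762, 0.2164, 0.0705]
eef_rot: [0.0, 0.98, 0.198, -0.0]
wrist_force: [-3.5, -1.6, 5.0]
opening: -0.003
```

Call:
arm_command --plan '[0,0,4,0,0,0,4,0,0,0,3,0,0,0,2,0,0,0,0,0]'

```text
time_s: 5.1
eef_pos: [0.4776, 0.2166, 0.0579]
eef_rot: [0.0, 0.98, 0.198, 0.001]
wrist_force: [1.6, -1.2, 4.2]
opening: 0.001
```

Call:
arm_command --plan '[0,0,2,0,0,0,1,0,0,0,0,0]'

```text
time_s: 5.4
eef_pos: [0.4779, 0.2166, 0.057]
eef_rot: [0.0, 0.98, 0.198, 0.001]
wrist_force: [-6.0, -2.9, 22.9]
opening: -0.004
```

The force jumped to 23 N, so the lever is on its stop. I'll hold it for 2 s and check the lid.

Call:
arm_command --plan '[0,0,0.5,0,0,0,0,0,0,0,0,0,0,0,0,0,0,0,0,0,0,0,0,0,0,0,0,0,0,0,0,0,0,0,0,0,0,0,0,0,0,0,0,0,0,0,0,0,0,0,0,0,0,0,0,0,0,0,0,0,0,0,0,0,0,0,0,0,0,0,0,0,0,0,0,0,0,0,0,0]'

```text
time_s: 7.4
eef_pos: [0.478, 0.2166, 0.0569]
eef_rot: [0.0, 0.98, 0.198, 0.001]
wrist_force: [-6.9, -3.7, 26.9]
opening: -0.004
```

```bash
python3 - <<'E'
from bench import ctrl
import cv2,numpy as np
im=[]
for n,(a,b,c,e) in {"scene":(130,290,260,400),"top":(110,270,110,250)}.items():
    im.append(cv2.resize(ctrl.camera(n)["color"][a:b,c:e,::-1],None,fx=2.8,fy=2.8,interpolation=cv2.INTER_CUBIC))
cv2.imwrite("pics/p2.png",np.hstack(im)); o=ctrl.get_obs(); print(o['time_s'],o['eef_pos'],o['wrist_force'])
E
```

```text
7.5 [0.47798442 0.21659668 0.05691392] [-6.91907606 -3.14828069 26.96885839]
```

View pics/p2.png

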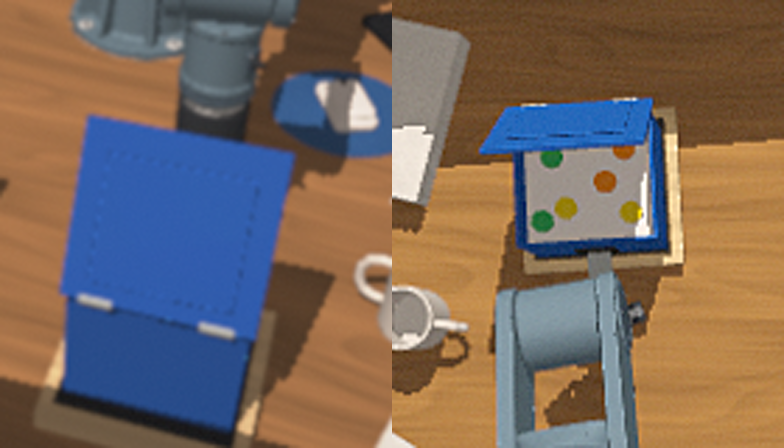

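The lid is wide open, with the coloured tags visible inside at about (520–650, 150–225). The lever has been down about 2 s. I'll release it at 20 mm/s, which is about 0.5 rad/s at the lid.

Call:
arm_command --plan '[0,0,-2,0,0,0,-2,0,0,0,-2,0,0,0,-2,0,0,0,-2,0,0,0,-2,0,0,0,-2,0,0,0,-2,0,0,0,-2,0,0,0,-2,0,0,0,-2,0,0,0,-2,0,0,0,-2,0,0,0,-2,0,0,0,-2,0,0,0,-2,0,0,0,-2,0,0,0,-2,0,0,0,-2,0,0,0,-2,0]'

```text
time_s: 9.5
eef_pos: [0.4764, 0.2165, 0.094]
eef_rot: [-0.0, 0.98, 0.198, 0.0]
wrist_force: [-4.4, -0.5, 6.5]
opening: -0.002
```

Call:
arm_command --plan '[0,0,-2,0,0,0,-2,0,0,0,-2,0,0,0,-2,0,0,0,-2,0,0,0,-2,0]'

```text
time_s: 10.1
eef_pos: [0.4766, 0.2164, 0.1057]
eef_rot: [0.0, 0.98, 0.198, 0.0]
wrist_force: [0.5, 0.2, -0.4]
opening: -0.002
```

The force has dropped to about zero, so the tips are off the pad. I'll move clear upward and check.

Call:
arm_command --plan '[0,0,-4,0,0,0,-10,0,0,0,-20,0,0,0,-25,0,0,0,-25,0,0,0,-20,0,-20,-5,-10,0,-20,-5,0,0,-20,-5,0,0,-10,0,0,0,0,0,0,0,0,0,0,0,0,0,0,0]'

```text
time_s: 11.4
eef_pos: [0.4069, 0.2032, 0.22]
eef_rot: [0.0, 0.98, 0.197, 0.0]
wrist_force: [-0.6, -0.1, -0.9]
opening: 0.003
```

```bash
python3 - <<'E'
from bench import ctrl
import cv2,numpy as np
im=[]
for n in("scene","top"):
    c=ctrl.camera(n)["color"][:,:,::-1]; im.append(c[100:300,80:460])
cv2.imwrite("pics/p3.png",np.vstack(im)); o=ctrl.get_obs(); print(o['time_s'],o['eef_pos'],o['wrist_force'],abs(o['dq']).max() if hasattr(o['dq'],'max') else o['dq'])
E
```

```text
11.5 [0.40664145 0.20313209 0.21976885] [-0.37074681  0.88728792 -0.08547062] 0.0061789471384939955
```

View pics/p3.png

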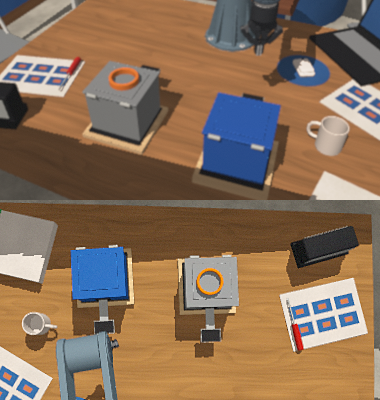

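Both lids are shut: the blue lid is flat at (100,273) and the grey one at (212,283). The tape, mug (36,323) and screwdriver (296,335) are where they began, and the arm is clear.

```bash
python3 -c "
from bench import ctrl
print(ctrl.hand_in())"
```

```text
the job is handed in; nothing more can be done
None
```

I opened the blue bin fully, held it for 2 s, eased it shut and moved clear; the job is handed in, and no verdict was reported.

- **Press:** With the gripper shut, I pushed the blue lever down to its stop, at about 23–27 N. I held it there for about 2 s, and the overhead picture showed the lid wide open with the tags visible.
- **Release:** I let the lever rise at about 20 mm/s, so the lid closed at roughly 0.5 rad/s over a little over 2 s. That speed comes from the commanded motion; the lid angle itself was not measured.
- **Last checks:** In the final pictures both lids look shut, and the tape, mug and screwdriver look unmoved. I judged this by eye. The wrist force is near zero and the arm is clear, about 0.12 m above the pad.
- **Disagreements:** The lever met its stop about 4 mm higher than my camera estimate (tool tip at 0.057 m against 0.053 m). That is within the camera error and the pad's tilt. No check failed.

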